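# Load a tube rack into the sampler's drawer

### The arm

A 6-joint arm with a two-finger parallel gripper is mounted at the origin on the work surface. World frame = base frame: x ahead of the robot, y to its left, z up, the work surface at z = 0. Lengths are in m, angles in degrees, forces in N, time in s.
With the tool pointing down it reaches from about 0.4 to 0.825 m from the base axis. Payload 7 kg.
Tool frame: the origin (TCP) lies at the very end of the fingers, on their centre line; the grasp point (between the pads) lies 19 mm behind it; z points along the fingers, y is the line along which they close (so a half turn about z gives the same grasp; the last joint's range is limited). The gripper opens to 88 mm and grips with 3 to 60 N. Pads are 19 mm wide; open, the fingers measure 130 mm over their backs; the gripper's body (78 mm by 193 mm) begins 47 mm behind the grasp point.
Start: joints at [82.282, 20.546, 0.682, 0, -70.136, -16.507], TCP at [0.277, 0.616, 0.227] pointing down, gripper open.
Joint ranges: [-176.03, 176.03], [-82.01, 121.73], [-58.28, 71.71], [-173.87, 95.51], [-174.79, -0.11], [-173.66, 173.66]. Speed limits (degrees/s): [136.94, 136.94, 172.46, 180, 180, 180].

### API

Orientations are given as [roll, pitch, yaw] about the fixed x, y, z axes, in that order (R = Rz(yaw) Ry(pitch) Rx(roll)).
In Python, from plant import ctrl gives the robot as it stands.
- The arm moves only by the tool carry_out, never from a script. Its argument "deltas" is a list that holds one entry, the list of rows, each a list of 5 numbers: the shift along the tool's x, y, z scaled (see below), then the turn about the tool's z scaled (see below), then the opening, from -1 (shut) to 1 (fully open). A call has 1 to 5 rows; each row is the pose to reach, as a shift and turn from the pose commanded when the call began, along the tool's axes at that moment, turning the shorter way round; what a row does not reach only later rows make up. The controller multiplies each number of a shift by 20 cm and each number of a turn by 2 pi rad. A row lasts 1/10 s, in which the tool goes at most 50 mm and 8.59 degrees, less where a joint would pass 70% of its speed; a pose out of reach is approached as far as the arm can. A call with a number of a shift or a turn outside -1 to 1 is refused whole. A call with a gripper value outside its range is refused whole. The fingers move at their own pace and stop on an object; the grip force is fixed at half the most. Time passes only in rows, so rows that repeat a pose let the fingers close. It gives the time, the measured TCP pose, the force, the opening and the grip force at its end, in the units of the state.
- ctrl.get_obs(): the state, without advancing time (a new reading comes with each control period).
- ctrl.snapshot(name): name is "scene" or "top" or "wrist"; returns a dict with "color" (400x640x3 uint8, red, green, blue), "camera_matrix" (3x3 intrinsics, pixels), "R" (3x3) and "t" (3): a world point X has camera coordinates R X + t. Camera axes: x right, y down, z forward; pixel columns grow to the right and rows downward; lengths in m; the calibration is good to about 2 mm. The wrist camera is an equidistant fisheye: a pixel r from the principal point sees the ray r / f radians off the axis. A picture is of the moment at which its call begins. There is no depth.
- ctrl.close_job(): hands the job in; it is judged then, once.
Trained networks look in a picture, given as the dict that the camera call returned (one of the last four; its "shot" number tells which), for a name from the list of things; names that differ only in an ending like _2 or _b are one class to them, and where a whole thing is asked for, a point or a joint stands for the part that bears it (a point fixed in the world has none). Each returns a list of dicts, best first, with "p" (0 to 1); they miss things now and then, are a little off and sometimes report something else, mostly with a low value. They report only what shows in the picture. A call takes as long as a camera call. They do not tell look-alikes from the thing itself.
- ctrl.search_frame(picture, name): "centre" ([column, row] in pixels, amid what is visible of it).
- ctrl.silhouettes(picture, name): "mask" (400x640 bool, what is visible of it) and "centre" ([column, row] in pixels, amid what is visible of it).
- ctrl.spot_point(picture, name): "centre" ([column, row] in pixels: a listed point, or the origin of a listed thing).
The state is a dict: "clock": time; "joint_pos": joint angles; "qvel": joint speeds; "tau": joint torques, N m; "tool_pos": TCP position; "orientation": TCP orientation; "force": force on the tool from outside, world axes, zero at the start; "moment": the same for the moment, N m; "opening": finger opening in m; "gripper_force": force on a finger pad.
Only numpy, scipy, OpenCV 4.12 (cv2) and the standard library are available. Lean on these libraries where they do the work, as an engineer would, in place of code of your own. Each camera call takes 0.05 s, during which the arm holds its last target. There are 200 camera calls.

### The job

Pull the sampler's drawer gently all the way out, past its half-way catch, until it meets its stop, without straining the stop. Then stand the long tube rack from the bench upright and fully down in the empty rear row of the drawer, behind the rack already there, and leave the drawer fully out. Leave the short rack and the other things on the bench alone.

Things in the scene. Friction and masses are not known exactly. Their poses are not given: they have to be found in the camera images.
- sampler_front (a point): Foot of the middle of the front of the sampler (outer face of its shut drawer): a white low drawer module fixed on the bench, 240 mm deep, 250 wide, 136 high. x axis points from its front to its back, so the drawer comes out along -x; z up. Its roof begins 15 mm behind this point.
- drawer_handle (a point): Middle of the drawer's steel D-handle: a level bar 12 mm thick, 110 mm long (along y), 110 mm above the bench, 45 mm in front of the drawer's white front (its top is 131 mm up). Axes parallel to the sampler's; moves with the drawer.
- drawer: The drawer, origin under the middle of its rear row. Starts shut, slides with 2 N of friction. After some 50 mm a spring catch resists (about 8 N in all), then lets go: pull on through it. The firm stop is hidden inside, set differently each time, at 120 to 160 mm of travel: it must be felt. A pull of 12 to 20 N shows it; over 40 N strains it.
- rear_row (a point): Centre of the floor of the empty rear row, 24 mm above the bench: a slot 32 mm wide (x) and 148 long (y) for the long rack, between grey ribs 14 mm high in front and at its ends and a deck 24 mm high behind. Axes as the sampler's. Under the roof when shut, clear when fully out. The front row, 55 mm nearer the handle, already holds a rack.
- long_rack_center (a point): Centre (half-way up) of the long grey tube rack on the bench: 140 mm long (its y axis), 25 wide (x), body 40 high, two capped tubes near each end up to 56 mm, and in the middle a grip block from 40 to 90 mm above its foot, 14 mm thick (x), 30 wide (y). 90 mm high in all, about 0.2 kg. The same either way round. Its centre is 45 mm above its foot; z up.
- short_rack_center (a point): The same point of a look-alike rack, 95 mm long with one tube near each end, same grip block; it stands on the bench on the other side of the sampler and is to be left alone.
- loaded_rack_center (a point): The same point of a rack just like the long rack that already stands in the drawer's front row and rides with it; leave it standing there.
- reagent_bottle: White bottle, 60 mm across, 150 high, bystander. Origin: centre of its underside.
- control_jar: Amber jar, 56 mm across, 75 high, bystander. Origin: centre of its underside.
- beaker: White beaker, 70 mm across, 90 high, bystander. Origin: centre of its underside.
Mind the look-alikes: they are no part of the job. Leave any green or purple look-alike of the part that bears long_rack_center alone.

How it is judged (in metres and radians):
On the way:
1. the drawer has been pulled out to its stop, before the rack is loaded (distance between drawer_c0 and travel_stop_c0 below 0.0135 m and distance of long_rack_center from where it was at the start of the episode below 0.03 m), for 0.2 s.
At the end, for the whole second after the job is handed in: The drawer is still within 6 mm of its stop; the long rack stands upright and at rest on the floor of the rear row (within 8 mm across and 10 mm along the row, within 4 mm in height, tilt under 0.08 rad, aligned within 0.12 rad); the front-row rack still stands (distance between drawer_c0 and travel_stop_c0 below 0.016 m and x of long_rack_center in the frame of rear_row between -0.008 and 0.008 m and y of long_rack_center in the frame of rear_row between -0.01 and 0.01 m and z of long_rack_center in the frame of rear_row between 0.04 and 0.049 m and angle between long_rack_center's own z axis and vertical below 0.08 rad and angle between the y axis of long_rack_center and the y axis of rear_row, either way round below 0.12 rad and linear speed of long_rack below 0.02 m/s and angle between loaded_rack_center's own z axis and vertical below 0.15 rad); the robot touches nothing.
It fails at once if the drawer is pulled against its stop with more than 40 N (contact force between drawer_c0 and travel_stop_c0 above 40 N).
It fails at once if the short rack is moved more than 30 mm or tipped (distance of short_rack_center from where it was at the start of the episode above 0.03 m or angle between short_rack_center's own z axis and vertical above 0.4 rad).
It fails at once if the rack in the front row is tipped over or lifted out (angle between loaded_rack_center's own z axis and vertical above 0.5 rad or height (world z) of loaded_rack_center above 0.1 m).
It fails at once if the bottle, jar or beaker is moved more than 40 mm (distance of any of reagent_bottle, control_jar, beaker from where it was at the start of the episode above 0.04 m).
It also fails if it takes over 58 s, if anything falls off the work surface, if the arm or the gripper's body presses on something with over 40 N, if the wrist force passes 120 N, or if a joint passes its speed limit or range.

## Working session

There is one attempt and no reset: what is moved stays moved. The work goes in short steps, Python scripts to look and compute and a tool call to move; the robot and the scene stay as the last step left them, time stands still between calls to the robot, and variables do not carry over. Pictures are saved under pics/ and viewed, at most 10 in all, crops included, and the job is handed in when it is done.

Besides the shell and the picture viewer there is one more tool, called after ">>>" by a JSON object that holds its "method" and its "body". carry_out: Moves the arm, as the interface text tells. Its arguments: {"type":"object","properties":{"deltas":{"type":"array"}},"required":["deltas"]}

```bash
mkdir -p pics; ls
cat > h.py <<'E'
import numpy as np, cv2
from plant import ctrl
from scipy.spatial.transform import Rotation as Rot
def save(p,name): cv2.imwrite('pics/'+name,p['color'][:,:,::-1])
def ray(p,uv):
    K=np.array(p['camera_matrix']);R=np.array(p['R']);t=np.array(p['t'])
    d=np.linalg.inv(K)@[uv[0],uv[1],1.]
    return -R.T@t, R.T@d
def fray(p,uv):
    K=np.array(p['camera_matrix']);R=np.array(p['R']);t=np.array(p['t'])
    d=np.array([(uv[0]-K[0,2])/K[0,0],(uv[1]-K[1,2])/K[1,1]]);th=np.hypot(*d)
    v=np.r_[d/max(th,1e-9)*np.sin(th),np.cos(th)]
    return -R.T@t,R.T@v
def atz(p,uv,z,f=ray):
    c,d=f(p,uv); return c+d*(z-c[2])/d[2]
E
cat > a.py <<'E'
from h import *
for cam in ('top','scene'):
    p=ctrl.snapshot(cam); save(p,cam+'0.png'); print(cam,-np.array(p['R']).T@np.array(p['t']))
    for n,z in dict(sampler_front=0,drawer_handle=.11,long_rack_center=.045,short_rack_center=.045,loaded_rack_center=.069,reagent_bottle=0,control_jar=0,beaker=0).items():
        for r in ctrl.spot_point(p,n)[:3]:
            print(n,round(r['p'],2),np.round(r['centre']),np.round(atz(p,r['centre'],z),3))
o=ctrl.get_obs();print(o)
E
python3 a.py
```

```text
pics
top [0.36125291 0.03773987 1.35252656]
sampler_front 0.82 [337. 167.] [ 0.685 -0.006  0.   ]
drawer_handle 0.71 [339. 169.] [ 0.651 -0.008  0.11 ]
long_rack_center 0.85 [437. 233.] [ 0.465 -0.295  0.045]
long_rack_center 0.73 [434. 192.] [ 0.591 -0.295  0.045]
long_rack_center 0.57 [449. 290.] [ 0.3   -0.32   0.045]
short_rack_center 0.71 [238. 225.] [0.502 0.299 0.045]
loaded_rack_center 0.3 [340. 170.] [ 0.658 -0.011  0.069]
reagent_bottle 0.72 [229. 155.] [0.733 0.34  0.   ]
control_jar 0.66 [453. 150.] [ 0.732 -0.371  0.   ]
beaker 0.56 [195. 176.] [0.669 0.449 0.   ]
scene [1.2140098  0.47692368 1.40344917]
drawer_handle 0.71 [281. 214.] [ 0.653 -0.022  0.11 ]
long_rack_center 0.79 [253. 149.] [ 0.464 -0.288  0.045]
long_rack_center 0.69 [229. 170.] [ 0.583 -0.3    0.045]
long_rack_center 0.57 [274. 115.] [ 0.291 -0.325  0.045]
short_rack_center 0.81 [386. 234.] [0.493 0.277 0.045]
loaded_rack_center 0.69 [407. 312.] [0.691 0.457 0.069]
reagent_bottle 0.95 [363. 306.] [0.724 0.335 0.   ]
control_jar 0.55 [184. 192.] [ 0.725 -0.395  0.   ]
beaker 0.6 [407. 308.] [0.655 0.45  0.   ]
{'clock': 0.9, 'joint_pos': array([ 8.22840761e+01,  2.05414887e+01,  6.82369808e-01, -1.08913568e-03,
       -7.01360191e+01, -1.65053355e+01]), 'qvel': array([-0.04374983,  0.05657926,  0.0005755 ,  0.07023153, -0.09732782,
       -0.08979437]), 'tau': array([ 2.45897209e-03, -5.82354391e+01,  2.93311375e+01,  7.00288117e+00,
        1.25502734e-02, -4.92106622e-08]), 'tool_pos': array([0.27694461, 0.6155438 , 0.22661597]), 'orientation': array([-1.79995629e+02,  2.36347765e-03, -2.42216293e+01]), 'force': array([-0.03623472, -0.70335232,  0.83060264]), 'moment': array([-0.01488566,  0.01746778, -0.02617351]), 'gripper_force': 0.0, 'opening': 0.08751796929059452}
```

Run:
```python
import cv2
a=cv2.imread('pics/top0.png'); cv2.imwrite('pics/t1.png',cv2.resize(a[90:340,170:510],None,fx=2.35,fy=2.35,interpolation=cv2.INTER_CUBIC))
```

```text
(no output)
```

View pics/t1.png

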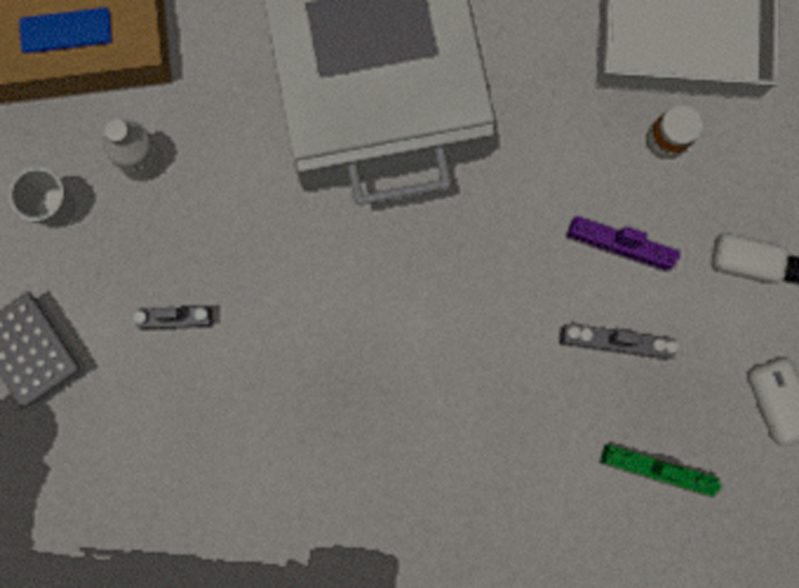

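View pics/scene0.png

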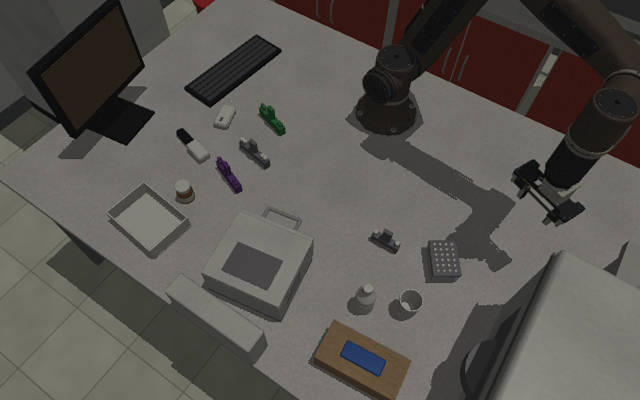

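Candidates in the top picture: the grey four-cap rack at (437,233), purple at (434,192), green at (449,290) and the short two-cap rack at (238,225). I choose the grey one at (437,233), since the crop shows two caps near each end. The sampler handle is at about (341,172), with the sampler yawed about +10.7°. Next I move above the handle.

>>> {"method": "carry_out", "body": {"deltas": [[[0.95, 0.72, 0, 0, -0.2], [0.95, 0.72, 0, 0, -0.2], [0.95, 0.72, 0, 0, -0.2], [0.95, 0.72, 0, 0, -0.2], [0.95, 0.72, 0, 0, -0.2]]]}}

```text
clock: 1.4
tool_pos: [0.3919, 0.4039, 0.2269]
orientation: [-180.0, -0.0, -24.3]
force: [-0.1, 1.3, 1.0]
opening: 0.0531
gripper_force: 0.0
```

>>> {"method": "carry_out", "body": {"deltas": [[[0.95, 0.72, 0, 0, -0.2], [0.95, 0.72, 0, 0, -0.2], [0.95, 0.72, 0, 0, -0.2], [0.95, 0.72, 0, 0, -0.2], [0.95, 0.72, 0, 0, -0.2]]]}}

```text
clock: 1.9
tool_pos: [0.5061, 0.1946, 0.227]
orientation: [-180.0, -0.0, -24.3]
force: [0.1, 1.0, -0.4]
opening: 0.035
gripper_force: 0.0
```

>>> {"method": "carry_out", "body": {"deltas": [[[0.9, 0.7, 0, 0.08, -0.2], [0.9, 0.7, 0, 0.08, -0.2], [0.9, 0.7, 0, 0.08, -0.2], [0.9, 0.7, 0, 0.08, -0.2], [0.9, 0.7, 0, 0.08, -0.2]]]}}

```text
clock: 2.4
tool_pos: [0.6131, -0.0078, 0.2265]
orientation: [180.0, -0.0, -53.3]
force: [0.3, 0.5, 0.3]
opening: 0.0347
gripper_force: 0.0
```

>>> {"method": "carry_out", "body": {"deltas": [[[0, 0, 0, 0.072, -0.2], [0, 0, 0, 0.072, -0.2], [0, 0, 0, 0.072, -0.2], [0, 0, 0, 0.072, -0.2], [0, 0, 0, 0.072, -0.2]]]}}

```text
clock: 2.9
tool_pos: [0.6121, -0.0045, 0.2266]
orientation: [-180.0, -0.0, -78.7]
force: [0.7, 0.2, -0.2]
opening: 0.0348
gripper_force: 0.0
```

Run:
```python
from h import *
p=ctrl.snapshot('wrist'); save(p,'w1.png'); print(p['camera_matrix'],-np.array(p['R']).T@np.array(p['t']))
for n,z in dict(drawer_handle=.11,sampler_front=0,long_rack_center=.045).items():
    for r in ctrl.spot_point(p,n)[:3]: print(n,round(r['p'],2),np.round(r['centre'],1),np.round(atz(p,r['centre'],z,fray),4))
m=ctrl.silhouettes(p,'drawer_handle')
for r in m[:2]: print(r['p'],r['centre'],r['mask'].sum())
np.save('w1.npy',p,allow_pickle=True)
```

```text
[[309.70691629   0.         312.08448003]
 [  0.         309.70691629 199.05042496]
 [  0.           0.           1.        ]] [ 0.62680613 -0.07853981  0.38449944]
drawer_handle 0.61 [276.3 177. ] [ 0.6467 -0.0137  0.11  ]
sampler_front 0.62 [249.5 159.1] [ 0.6925 -0.0042  0.    ]
long_rack_center 0.93 [566.3  10.1] [ 0.307  -0.3267  0.045 ]
0.72 [232.9, 147.8] 9653
```

View pics/w1.png

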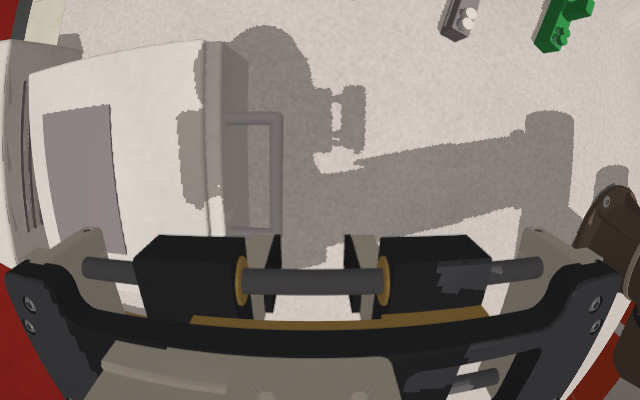

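The wrist view shows the handle bar running from about (277,112) to (277,238), with the drawer front at about column 222. The grey and green racks are at the top right.

Run:
```python
from h import *
p=np.load('w1.npy',allow_pickle=True).item()
a=atz(p,(276.5,113),.11,fray);b=atz(p,(277.5,236),.11,fray);print(a,b,np.linalg.norm(a-b))
d=b-a;print('yaw',np.degrees(np.arctan2(-d[0],d[1])),(a+b)/2)
for u,v in [(227,50),(225,225),(204,50),(205,225)]: print(atz(p,(u,v),.131,fray))
```

```text
[ 0.65677724 -0.07068088  0.11      ] [0.63610082 0.04348061 0.11      ] 0.1160187939480428
yaw 10.265869432269218 [ 0.64643903 -0.01360014  0.11      ]
[ 0.70560136 -0.11715778  0.131     ]
[0.68403097 0.0336815  0.131     ]
[ 0.72591766 -0.1151451   0.131     ]
[0.70300985 0.03783842 0.131     ]
```

>>> {"method": "carry_out", "body": {"deltas": [[[0.08, -0.16, 0.1, 0.0036, -0.22], [0.08, -0.16, 0.2, 0.0036, -0.22], [0.08, -0.16, 0.3, 0.0036, -0.22], [0.08, -0.16, 0.3, 0.0036, -0.22], [0.08, -0.16, 0.3, 0.0036, -0.22]]]}}

```text
clock: 3.65
tool_pos: [0.6466, -0.0142, 0.1669]
orientation: [180.0, -0.0, -80.2]
force: [-0.2, -0.6, 1.3]
opening: 0.0345
gripper_force: 0.0
```

Run:
```python
from h import *
p=ctrl.snapshot('wrist'); save(p,'w2.png')
for n,z in dict(drawer_handle=.11).items():
    for r in ctrl.spot_point(p,n)[:3]: print(n,round(r['p'],2),np.round(r['centre'],1),np.round(atz(p,r['centre'],z,fray),4))
o=ctrl.get_obs();print(o['tool_pos'],o['orientation'])
```

```text
drawer_handle 0.96 [309.3 218.4] [ 0.6478 -0.0115  0.11  ]
[ 0.64724059 -0.01398057  0.16807245] [-1.79885148e+02 -1.48637825e-02 -8.01967620e+01]
```

View pics/w2.png

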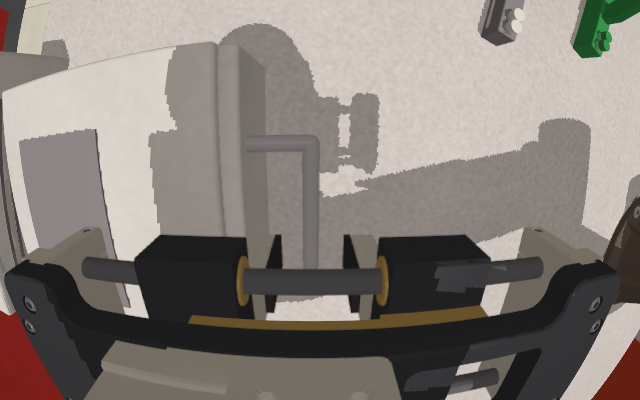

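The bar sits at column 311, midway between the fingers (277 and 347), and looks vertical, so it is aligned. Next I descend and close.

>>> {"method": "carry_out", "body": {"deltas": [[[0, 0, 0.15, 0, -0.22], [0, 0, 0.3, 0, -0.22], [0, 0, 0.38, 0, -0.22], [0, 0, 0.38, 0, -0.22], [0, 0, 0.38, 0, -0.22]]]}}

```text
clock: 4.25
tool_pos: [0.6474, -0.014, 0.092]
orientation: [-179.9, -0.0, -80.2]
force: [0.4, -0.5, 0.8]
opening: 0.034
gripper_force: 0.0
```

>>> {"method": "carry_out", "body": {"deltas": [[[0, 0, 0, 0, -0.5], [0, 0, 0, 0, -0.7], [0, 0, 0, 0, -1], [0, 0, 0, 0, -1], [0, 0, 0, 0, -1]]]}}

```text
clock: 4.75
tool_pos: [0.6471, -0.014, 0.0915]
orientation: [-179.9, -0.0, -80.2]
force: [-0.5, 0.1, 5.4]
opening: 0.0112
gripper_force: 30.0
```

>>> {"method": "carry_out", "body": {"deltas": [[[0, 0.03, 0, 0, -1], [0, 0.07, 0, 0, -1], [0, 0.12, 0, 0, -1], [0, 0.17, 0, 0, -1], [0, 0.2, 0, 0, -1]]]}}

```text
clock: 5.25
tool_pos: [0.607, -0.0208, 0.0914]
orientation: [-179.9, 0.0, -80.2]
force: [2.1, 1.2, 4.9]
opening: 0.0108
gripper_force: 30.0
```

>>> {"method": "carry_out", "body": {"deltas": [[[0, 0.02, 0, 0, -1], [0, 0.04, 0, 0, -1], [0, 0.06, 0, 0, -1], [0, 0.08, 0, 0, -1], [0, 0.1, 0, 0, -1]]]}}

```text
clock: 5.75
tool_pos: [0.5883, -0.024, 0.0914]
orientation: [-179.8, -0.0, -80.2]
force: [2.7, 1.8, 6.3]
opening: 0.0108
gripper_force: 30.0
```

>>> {"method": "carry_out", "body": {"deltas": [[[0, 0.03, 0, 0, -1], [0, 0.06, 0, 0, -1], [0, 0.09, 0, 0, -1], [0, 0.12, 0, 0, -1], [0, 0.14, 0, 0, -1]]]}}

```text
clock: 6.25
tool_pos: [0.5599, -0.0289, 0.0914]
orientation: [-179.9, 0.0, -80.2]
force: [1.6, 2.0, 6.8]
opening: 0.0108
gripper_force: 30.0
```

>>> {"method": "carry_out", "body": {"deltas": [[[0, 0.02, 0, 0, -1], [0, 0.05, 0, 0, -1], [0, 0.08, 0, 0, -1], [0, 0.11, 0, 0, -1], [0, 0.12, 0, 0, -1]]]}}

```text
clock: 6.75
tool_pos: [0.5361, -0.0329, 0.0914]
orientation: [-179.9, 0.0, -80.2]
force: [0.9, 2.4, 6.8]
opening: 0.0108
gripper_force: 30.0
```

>>> {"method": "carry_out", "body": {"deltas": [[[0, 0.008, 0, 0, -1], [0, 0.014, 0, 0, -1], [0, 0.02, 0, 0, -1], [0, 0.026, 0, 0, -1], [0, 0.03, 0, 0, -1]]]}}

```text
clock: 7.25
tool_pos: [0.5307, -0.0339, 0.0914]
orientation: [-179.9, 0.0, -80.2]
force: [1.4, 2.2, 7.4]
opening: 0.0107
gripper_force: 30.0
```

>>> {"method": "carry_out", "body": {"deltas": [[[0, 0.002, 0, 0, -1], [0, 0.004, 0, 0, -1], [0, 0.006, 0, 0, -1], [0, 0.008, 0, 0, -1], [0, 0.01, 0, 0, -1]]]}}

```text
clock: 7.75
tool_pos: [0.5288, -0.0342, 0.0914]
orientation: [-179.9, 0.0, -80.2]
force: [1.6, 2.9, 6.9]
opening: 0.0107
gripper_force: 30.0
```

>>> {"method": "carry_out", "body": {"deltas": [[[0, 0.002, 0, 0, -1], [0, 0.004, 0, 0, -1], [0, 0.006, 0, 0, -1], [0, 0.008, 0, 0, -1], [0, 0.01, 0, 0, -1]]]}}

```text
clock: 8.25
tool_pos: [0.5269, -0.0345, 0.0914]
orientation: [-179.9, 0.0, -80.2]
force: [1.3, 2.8, 8.3]
opening: 0.0108
gripper_force: 30.0
```

>>> {"method": "carry_out", "body": {"deltas": [[[0, 0.002, 0, 0, -1], [0, 0.004, 0, 0, -1], [0, 0.006, 0, 0, -1], [0, 0.008, 0, 0, -1], [0, 0.01, 0, 0, -1]]]}}

```text
clock: 8.75
tool_pos: [0.5249, -0.0349, 0.0914]
orientation: [-179.9, 0.0, -80.2]
force: [2.1, 1.9, 7.3]
opening: 0.011
gripper_force: 30.0
```

>>> {"method": "carry_out", "body": {"deltas": [[[0, 0.002, 0, 0, -1], [0, 0.004, 0, 0, -1], [0, 0.006, 0, 0, -1], [0, 0.008, 0, 0, -1], [0, 0.01, 0, 0, -1]]]}}

```text
clock: 9.25
tool_pos: [0.5241, -0.035, 0.0914]
orientation: [-179.8, 0.0, -80.2]
force: [6.9, 1.6, 3.0]
opening: 0.011
gripper_force: 30.0
```

>>> {"method": "carry_out", "body": {"deltas": [[[0, 0.002, 0, 0, -1], [0, 0.004, 0, 0, -1], [0, 0.006, 0, 0, -1], [0, 0.008, 0, 0, -1], [0, 0.008, 0, 0, -1]]]}}

```text
clock: 9.75
tool_pos: [0.5241, -0.035, 0.0915]
orientation: [-179.6, 0.0, -80.2]
force: [10.3, 1.1, -2.6]
opening: 0.011
gripper_force: 30.0
```

>>> {"method": "carry_out", "body": {"deltas": [[[0, 0.002, 0, 0, -1], [0, 0.004, 0, 0, -1], [0, 0.006, 0, 0, -1], [0, 0.006, 0, 0, -1], [0, 0.006, 0, 0, -1]]]}}

```text
clock: 10.25
tool_pos: [0.5241, -0.0349, 0.0915]
orientation: [-179.5, -0.0, -80.2]
force: [16.8, 0.1, -6.6]
opening: 0.0112
gripper_force: 30.0
```

The force rises to 16.8 N with no motion, so this is the stop, at about 125 mm of travel. I relax, release and rise.

>>> {"method": "carry_out", "body": {"deltas": [[[0, -0.008, 0, 0, -1], [0, -0.016, 0, 0, -1], [0, -0.016, 0, 0, -0.6], [0, -0.016, 0, 0, -0.25], [0, -0.016, 0, 0, -0.25]]]}}

```text
clock: 10.75
tool_pos: [0.5211, -0.0358, 0.0898]
orientation: [179.8, 0.0, -80.3]
force: [-0.1, 0.5, 0.7]
opening: 0.028
gripper_force: 0.0
```

>>> {"method": "carry_out", "body": {"deltas": [[[0, 0, -0.1, 0, -0.25], [0, 0, -0.3, 0, -0.25], [0, 0, -0.5, 0, -0.25], [0, 0, -0.75, 0, -0.25], [0, 0, -1, 0, -0.25]]]}}

```text
clock: 11.25
tool_pos: [0.5213, -0.0358, 0.2917]
orientation: [179.9, 0.0, -80.3]
force: [1.5, 0.4, -0.2]
opening: 0.0328
gripper_force: 0.0
```

```bash
cat > b.py <<'E'
from h import *
o=ctrl.get_obs();print(o['clock'],o['tool_pos'],o['orientation'],o['force'])
P={}
for cam,f in (('wrist',fray),('top',ray)):
    p=ctrl.snapshot(cam); save(p,cam+'3.png');P[cam]=p
    for n,z in dict(drawer_handle=.11,rear_row=.024,loaded_rack_center=.069,long_rack_center=.045).items():
        for r in ctrl.spot_point(p,n)[:3]: print(cam,n,round(r['p'],2),np.round(r['centre'],1),np.round(atz(p,r['centre'],z,f),4))
np.save('P3.npy',P,allow_pickle=True)
a=P['top']['color'][130:260,300:480,::-1]
a=cv2.resize(a,None,fx=3.5,fy=3.5,interpolation=cv2.INTER_CUBIC)[:,:]
cv2.imwrite('pics/c3.png',a)
E
python3 b.py
```

```text
11.25 [ 0.52125412 -0.03579849  0.29167374] [ 1.79858575e+02  1.43731141e-03 -8.02553797e+01] [ 1.53341145  0.37223213 -0.18438799]
wrist drawer_handle 0.91 [310.4 180.5] [ 0.5217 -0.0331  0.11  ]
wrist rear_row 0.74 [204.7 166.7] [ 0.6733 -0.0091  0.024 ]
wrist loaded_rack_center 0.81 [230.7 171.7] [ 0.6228 -0.0186  0.069 ]
wrist long_rack_center 0.56 [492.1   8.6] [ 0.3016 -0.3249  0.045 ]
top drawer_handle 0.6 [348.6 213. ] [ 0.523  -0.0312  0.11  ]
top loaded_rack_center 0.63 [196.3 176.7] [0.649  0.4227 0.069 ]
top long_rack_center 0.85 [433.1 192. ] [ 0.5896 -0.2907  0.045 ]
top long_rack_center 0.85 [449.2 291.1] [ 0.2964 -0.3193  0.045 ]
```

View pics/wrist3.png

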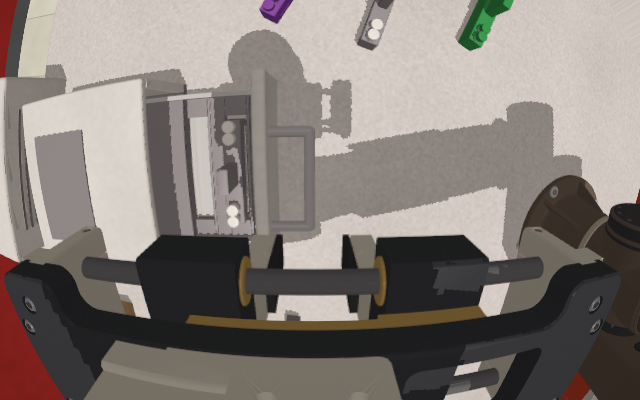

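The drawer is out. The front-row rack shows near (230,172) and the empty slot near (204,167). One closer look from above the slot is worthwhile.

>>> {"method": "carry_out", "body": {"deltas": [[[-0.36, -0.77, 0.2, 0, 0], [-0.36, -0.77, 0.2, 0, 0], [-0.36, -0.77, 0.2, 0, 0], [-0.36, -0.77, 0.2, 0, 0], [-0.36, -0.77, 0.2, 0, 0]]]}}

```text
clock: 12.25
tool_pos: [0.6635, 0.0634, 0.2463]
orientation: [179.7, -0.1, -80.2]
force: [0.0, 0.5, -1.1]
opening: 0.0437
gripper_force: 0.0
```

```bash
cat > c.py <<'E'
from h import *
o=ctrl.get_obs();print(o['clock'],o['tool_pos'],o['orientation'],o['force'])
p=ctrl.snapshot('wrist'); save(p,'w4.png')
for n,z in dict(drawer_handle=.11,rear_row=.024,loaded_rack_center=.069).items():
    for r in ctrl.spot_point(p,n)[:3]: print(n,round(r['p'],2),np.round(r['centre'],1),np.round(atz(p,r['centre'],z,fray),4))
np.save('w4.npy',p,allow_pickle=True)
a=cv2.resize(p['color'][20:240,180:460,::-1],None,fx=2.7,fy=2.7,interpolation=cv2.INTER_CUBIC)
cv2.imwrite('pics/c4.png',a)
E
python3 c.py
```

```text
12.25 [0.66350172 0.06336712 0.24633897] [ 1.79691202e+02 -5.13485704e-02 -8.01681940e+01] [ 0.00564217  0.46804675 -1.14739651]
drawer_handle 0.96 [462.5 124.3] [ 0.5224 -0.0308  0.11  ]
rear_row 0.68 [312.7 112.3] [ 0.6736 -0.0095  0.024 ]
loaded_rack_center 0.64 [359.5 111.7] [ 0.6246 -0.0197  0.069 ]
```

View pics/c4.png

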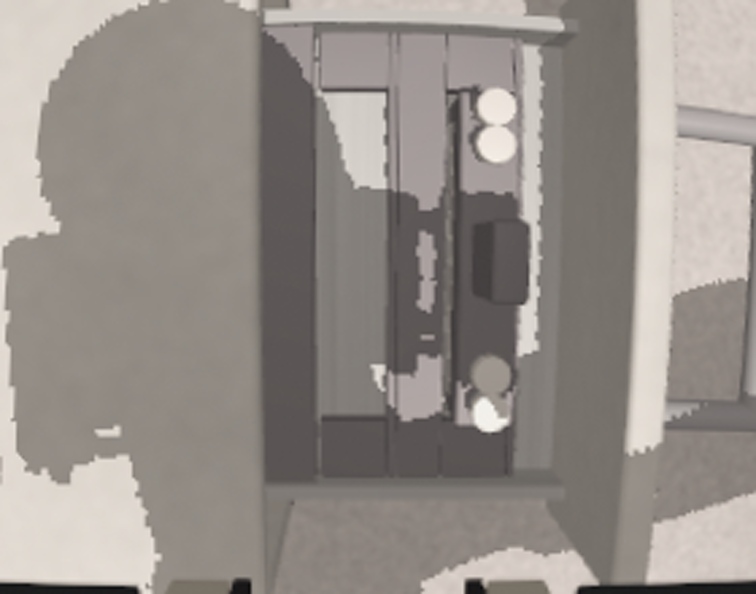

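Run:
```python
from h import *
p=np.load('w4.npy',allow_pickle=True).item()
def g(u,v,z): return atz(p,(180+u/2.7,20+v/2.7),z,fray)[:2]
L=[g(319,100,.024),g(319,410,.024)];R=[g(387,100,.024),g(387,410,.024)];T=g(353,91,.024);B=g(353,416,.024)
n=lambda d:np.degrees(np.arctan2(-d[0],d[1]))
print('yaw',n(L[1]-L[0]),n(R[1]-R[0]),n(B-T)); c=(L[0]+L[1]+R[0]+R[1])/4
print('width',np.linalg.norm(L[0]-R[0]),'len',np.linalg.norm(B-T),'c',c,(T+B)/2)
# handle bar & drawer front yaw
print('grip',g(509,262,.114),'handle front edge yaw',n(g(636,440,.131)-g(640,20,.131)))
```

```text
yaw 9.586316947199231 10.062300168609827 9.824547257382454
width 0.030324509805277882 len 0.14970211986040763 c [ 0.67550067 -0.00643873] [ 0.67561256 -0.00706468]
grip [ 0.62225805 -0.01522809] handle front edge yaw 10.853967782387882
```

>>> {"method": "carry_out", "body": {"deltas": [[[0.6, 0.64, 0, 0, 0], [0.6, 0.64, 0, 0, 0], [0.6, 0.64, 0, 0, 0], [0.6, 0.64, 0, 0, 0], [0.6, 0.64, 0, 0, 0]]]}}

```text
clock: 12.95
tool_pos: [0.5538, -0.0812, 0.2524]
orientation: [-179.9, -0.0, -80.4]
force: [0.0, 0.3, 1.0]
opening: 0.0435
gripper_force: 0.0
```

>>> {"method": "carry_out", "body": {"deltas": [[[0.6, 0.64, 0.1, 0.048, 0], [0.6, 0.64, 0.1, 0.048, 0], [0.6, 0.64, 0.1, 0.048, 0], [0.6, 0.64, 0.1, 0.048, 0], [0.6, 0.64, 0.1, 0.048, 0]]]}}

```text
clock: 13.45
tool_pos: [0.4482, -0.2202, 0.2311]
orientation: [-179.9, 0.0, -97.7]
force: [0.1, -0.2, -0.2]
opening: 0.0438
gripper_force: 0.0
```

```bash
cat > d.py <<'E'
from h import *
o=ctrl.get_obs();print(o['clock'],o['tool_pos'],o['orientation'],o['force'])
p=ctrl.snapshot('wrist')
for r in ctrl.spot_point(p,'long_rack_center')[:4]: print(round(r['p'],2),np.round(r['centre'],1),np.round(atz(p,r['centre'],.045,fray),4))
np.save('w5.npy',p,allow_pickle=True)
a=cv2.resize(p['color'][0:270,150:510,::-1],None,fx=2.2,fy=2.2,interpolation=cv2.INTER_CUBIC)
cv2.imwrite('pics/c5.png',a)
E
python3 d.py
```

```text
13.45 [ 0.44817616 -0.22019873  0.23110729] [-1.79949971e+02  5.34628166e-03 -9.77077210e+01] [ 0.11431351 -0.18121723 -0.16018967]
0.7 [290.8 123.4] [ 0.4627 -0.2842  0.045 ]
0.68 [182.2 130.7] [ 0.5906 -0.298   0.045 ]
0.61 [423.4  68.7] [ 0.3052 -0.331   0.045 ]
```

View pics/c5.png

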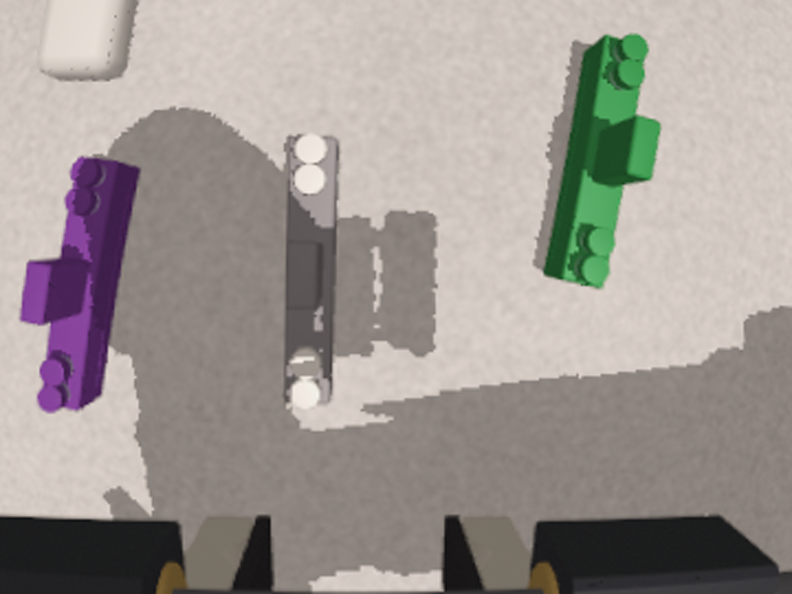

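The close crop confirms it: a grey body with two white caps near each end and the block at crop (304,275). Purple is on the left and green on the right.

Run:
```python
from h import *
p=np.load('w5.npy',allow_pickle=True).item()
def g(u,v,z): return atz(p,(150+u/2.2,v/2.2),z,fray)[:2]
n=lambda d:np.degrees(np.arctan2(-d[0],d[1]))
a,b=g(310.5,148,.056),g(305,394,.056); print('caps',(a+b)/2,n(b-a))
a,b=g(286.5,145,.04),g(287,400,.04); print('left edge',n(b-a))
a,b=g(338,145,.04),g(331,400,.04); print('right edge',n(b-a))
c=g(304,275,.09); e=[g(289,275,.09),g(319,275,.09)];print('block',c,np.linalg.norm(e[0]-e[1]))
c=(.5*c+.5*(g(310.5,148,.056)+g(305,394,.056))/2)
```

```text
caps [ 0.4631754  -0.28454272] -9.460439051171857
left edge -8.301665288463285
right edge -9.474547286009454
block [ 0.46211145 -0.284479  ] 0.013130551748547523
```

>>> {"method": "carry_out", "body": {"deltas": [[[0.31, -0.114, 0.1, 0.0036, 0], [0.31, -0.114, 0.25, 0.0036, 0], [0.31, -0.114, 0.4, 0.0036, 0], [0.31, -0.114, 0.4, 0.0036, 0]]]}}

```text
clock: 13.95
tool_pos: [0.4633, -0.2816, 0.1467]
orientation: [179.6, 0.1, -98.9]
force: [-1.0, 0.3, 0.7]
opening: 0.044
gripper_force: 0.0
```

>>> {"method": "carry_out", "body": {"deltas": [[[0, 0, 0.2, 0, 0], [0, 0, 0.35, 0, 0], [0, 0, 0.455, 0, 0], [0, 0, 0.455, 0, 0], [0, 0, 0.455, 0, 0]]]}}

```text
clock: 14.45
tool_pos: [0.4666, -0.2825, 0.0612]
orientation: [-179.9, -0.0, -98.7]
force: [0.5, 0.2, -0.1]
opening: 0.0437
gripper_force: 0.0
```

>>> {"method": "carry_out", "body": {"deltas": [[[0, 0, 0, 0, -0.5], [0, 0, 0, 0, -1], [0, 0, 0, 0, -1], [0, 0, 0, 0, -1], [0, 0, 0, 0, -1]]]}}

```text
clock: 14.95
tool_pos: [0.4654, -0.2828, 0.06]
orientation: [-180.0, -0.0, -98.8]
force: [-0.5, 2.4, 2.8]
opening: 0.0143
gripper_force: 30.0
```

>>> {"method": "carry_out", "body": {"deltas": [[[0, 0, -0.1, 0, -1], [0, 0, -0.3, 0, -1], [0, 0, -0.5, 0, -1], [0, 0, -0.7, 0, -1], [0, 0, -0.92, 0, -1]]]}}

```text
clock: 15.45
tool_pos: [0.4643, -0.2824, 0.2445]
orientation: [179.9, 0.0, -98.8]
force: [0.5, 0.1, -1.9]
opening: 0.014
gripper_force: 30.0
```

>>> {"method": "carry_out", "body": {"deltas": [[[-0.15, -0.08, 0, 0, -1], [-0.3, -0.16, 0, 0, -1], [-0.45, -0.24, 0, 0, -1], [-0.6, -0.32, 0, 0, -1], [-0.76, -0.41, 0, 0, -1]]]}}

```text
clock: 15.95
tool_pos: [0.5696, -0.144, 0.2433]
orientation: [180.0, 0.0, -98.8]
force: [0.6, -0.9, -1.2]
opening: 0.014
gripper_force: 30.0
```

>>> {"method": "carry_out", "body": {"deltas": [[[-0.15, -0.08, 0, -0.01, -1], [-0.3, -0.16, 0, -0.02, -1], [-0.45, -0.24, 0, -0.03, -1], [-0.6, -0.32, 0, -0.04, -1], [-0.76, -0.41, 0, -0.052, -1]]]}}

```text
clock: 16.45
tool_pos: [0.674, -0.0064, 0.2431]
orientation: [179.9, 0.0, -80.0]
force: [0.7, -1.1, -1.5]
opening: 0.0141
gripper_force: 30.0
```

>>> {"method": "carry_out", "body": {"deltas": [[[0, 0, 0, 0, -1], [0, 0, 0, 0, -1], [0, 0, 0, 0, -1]]]}}

```text
clock: 16.75
tool_pos: [0.6732, -0.0079, 0.2431]
orientation: [179.9, -0.0, -80.1]
force: [-0.1, -0.4, -1.8]
opening: 0.0141
gripper_force: 30.0
```

>>> {"method": "carry_out", "body": {"deltas": [[[-0.008, -0.021, 0.12, 0, -1], [-0.008, -0.021, 0.25, 0, -1], [-0.008, -0.021, 0.4, 0, -1], [-0.008, -0.021, 0.53, 0, -1], [-0.008, -0.021, 0.6, 0, -1]]]}}

```text
clock: 17.25
tool_pos: [0.676, -0.0064, 0.1215]
orientation: [179.8, 0.0, -80.2]
force: [-1.1, -0.5, -2.2]
opening: 0.0135
gripper_force: 30.0
```

>>> {"method": "carry_out", "body": {"deltas": [[[0, 0, 0, 0, -1], [0, 0, 0, 0, -1], [0, 0, 0, 0, -1]]]}}

```text
clock: 17.55
tool_pos: [0.6787, -0.0052, 0.1255]
orientation: [-179.8, -0.0, -80.1]
force: [0.3, -0.1, -0.2]
opening: 0.0135
gripper_force: 30.0
```

```bash
cat > e.py <<'E'
from h import *
o=ctrl.get_obs();print(o['clock'],o['tool_pos'],o['orientation'],o['force'],o['moment'])
p=ctrl.snapshot('wrist'); np.save('w6.npy',p,allow_pickle=True)
for n,z in dict(long_rack_center=.11,drawer_handle=.11).items():
    for r in ctrl.spot_point(p,n)[:4]: print(n,round(r['p'],2),np.round(r['centre'],1),np.round(atz(p,r['centre'],z,fray),4))
a=cv2.resize(p['color'][60:320,180:460,::-1],None,fx=2.3,fy=2.3,interpolation=cv2.INTER_CUBIC)
cv2.imwrite('pics/c6.png',a)
E
python3 e.py
```

```text
17.55 [ 0.67873935 -0.00522017  0.12548933] [-1.79839606e+02 -9.76519174e-03 -8.00979839e+01] [ 0.28729695 -0.07725762 -0.21887701] [ 0.09994183 -0.04630752  0.03157602]
long_rack_center 0.89 [312.5 236. ] [ 0.6784 -0.0064  0.11  ]
drawer_handle 0.77 [525.9 231.1] [ 0.5255 -0.0324  0.11  ]
```

View pics/c6.png

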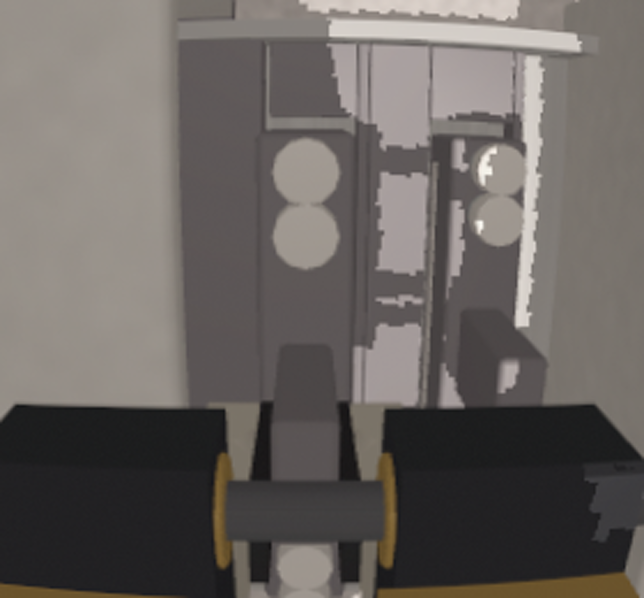

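Run:
```python
from h import *
p=np.load('w6.npy',allow_pickle=True).item()
ax=np.array([np.cos(np.radians(9.9)),np.sin(np.radians(9.9))]);ay=np.array([-ax[1],ax[0]])
def g(u,v,z):
    q=atz(p,(180+u/2.3,60+v/2.3),z,fray)[:2]; return np.round([q@ax*1e3,q@ay*1e3],1)
for l,u,v,z in [('rack L',261,200,.1055),('rack R',353,200,.1055),('rack R0',353,340,.1055),('rack L0',261,340,.1055),('cap',306,171,.1215),('slot L rib',267,110,.038),('slot L floor',268,118,.024),('slot R rib',356,110,.038),('slot R floor',354,125,.024),('slot end rib',310,118,.038),('slot end floor',310,128,.024),('loaded cap',499,169,.08),('rack end',306,131,.1055)]: print(l,g(u,v,z))
o=ctrl.get_obs()
print('tool',np.array(o['tool_pos'][:2])@ax,np.array(o['tool_pos'][:2])@ay)
```

```text
rack L [ 678.2 -176.3]
rack R [ 655.2 -176.4]
rack R0 [ 654.6 -139.5]
rack L0 [ 678.7 -139.5]
cap [ 667.  -184.9]
slot L rib [ 680.1 -199.6]
slot L floor [ 680.5 -196.8]
slot R rib [ 649.9 -199.6]
slot R floor [ 649.6 -194.3]
slot end rib [ 665.5 -196.7]
slot end floor [ 665.4 -193.1]
loaded cap [ 610.7 -183.4]
rack end [ 667.  -193.6]
tool 0.6673270590043301 -0.12155677800840523
```

The view shows the rack above the slot and parallel to it. It is about 1.4 mm too far back and about 1.2 mm towards −y. I correct while descending slowly.

>>> {"method": "carry_out", "body": {"deltas": [[[-0.006, 0.007, 0, 0, -1], [-0.006, 0.007, 0.03, 0, -1], [-0.006, 0.007, 0.06, 0, -1], [-0.006, 0.007, 0.09, 0, -1], [-0.006, 0.007, 0.12, 0, -1]]]}}

```text
clock: 18.2
tool_pos: [0.6759, -0.0042, 0.0986]
orientation: [180.0, -0.0, -80.1]
force: [-0.2, 0.4, -2.0]
opening: 0.0139
gripper_force: 30.0
```

>>> {"method": "carry_out", "body": {"deltas": [[[0, 0, 0.01, 0, -1], [0, 0, 0.02, 0, -1], [0, 0, 0.03, 0, -1], [0, 0, 0.04, 0, -1], [0, 0, 0.04, 0, -1]]]}}

```text
clock: 18.7
tool_pos: [0.676, -0.0043, 0.0914]
orientation: [180.0, 0.0, -80.1]
force: [-0.3, 0.4, -1.5]
opening: 0.014
gripper_force: 30.0
```

>>> {"method": "carry_out", "body": {"deltas": [[[0, 0, 0.01, 0, -1], [0, 0, 0.02, 0, -1], [0, 0, 0.028, 0, -1], [0, 0, 0.034, 0, -1], [0, 0, 0.034, 0, -1]]]}}

```text
clock: 19.2
tool_pos: [0.676, -0.0043, 0.0845]
orientation: [180.0, -0.0, -80.1]
force: [-0.4, -0.4, -1.5]
opening: 0.0141
gripper_force: 30.0
```

>>> {"method": "carry_out", "body": {"deltas": [[[0, 0, 0.003, 0, -1], [0, 0, 0.006, 0, -1], [0, 0, 0.008, 0, -1], [0, 0, 0.008, 0, -1]]]}}

```text
clock: 19.6
tool_pos: [0.6765, -0.0042, 0.084]
orientation: [-179.9, -0.0, -80.1]
force: [-2.1, 0.3, 5.8]
opening: 0.0139
gripper_force: 30.0
```

The rack is seated: upward force of +5.8 N at the floor height. I release slightly and rise straight up.

>>> {"method": "carry_out", "body": {"deltas": [[[0, 0, -0.005, 0, -0.7], [0, 0, -0.005, 0, -0.45], [0, 0, -0.005, 0, -0.35], [0, 0, -0.005, 0, -0.3], [0, 0, -0.005, 0, -0.3]]]}}

```text
clock: 20.1
tool_pos: [0.6697, -0.0053, 0.0842]
orientation: [179.4, 0.0, -80.1]
force: [-27.1, 0.5, 19.2]
opening: 0.0298
gripper_force: 14.7
```

>>> {"method": "carry_out", "body": {"deltas": [[[0, 0, -0.06, 0, -0.3], [0, 0, -0.15, 0, -0.3], [0, 0, -0.3, 0, -0.3], [0, 0, -0.5, 0, -0.3], [0, 0, -0.7, 0, -0.3]]]}}

```text
clock: 20.6
tool_pos: [0.6758, -0.0043, 0.2251]
orientation: [179.9, -0.0, -80.1]
force: [0.8, -1.0, 0.2]
opening: 0.0308
gripper_force: 0.0
```

>>> {"method": "carry_out", "body": {"deltas": [[[-0.36, 0, 0, 0, -0.3], [-0.36, 0, 0, 0, -0.3], [-0.36, 0, 0, 0, -0.3], [-0.36, 0, 0, 0, -0.3]]]}}

```text
clock: 21.0
tool_pos: [0.6637, 0.0673, 0.2241]
orientation: [180.0, -0.0, -80.0]
force: [-0.6, 0.4, -0.8]
opening: 0.0307
gripper_force: 0.0
```

```bash
cat > f.py <<'E'
from h import *
o=ctrl.get_obs();print(o['clock'],o['tool_pos'],o['force'])
p=ctrl.snapshot('wrist'); np.save('w7.npy',p,allow_pickle=True)
for n,z in dict(long_rack_center=.069,loaded_rack_center=.069,drawer_handle=.11).items():
    for r in ctrl.spot_point(p,n)[:4]: print(n,round(r['p'],2),np.round(r['centre'],1),np.round(atz(p,r['centre'],z,fray),4))
a=cv2.resize(p['color'][20:240,180:460,::-1],None,fx=2.7,fy=2.7,interpolation=cv2.INTER_CUBIC)
cv2.imwrite('pics/c7.png',a)
E
python3 f.py
```

```text
21.0 [0.66366845 0.06728184 0.22407359] [-0.57022508  0.42725644 -0.77519053]
long_rack_center 0.71 [311.5 113.2] [ 0.6764 -0.0044  0.069 ]
loaded_rack_center 0.82 [368.  111.6] [ 0.6208 -0.0168  0.069 ]
```

View pics/c7.png

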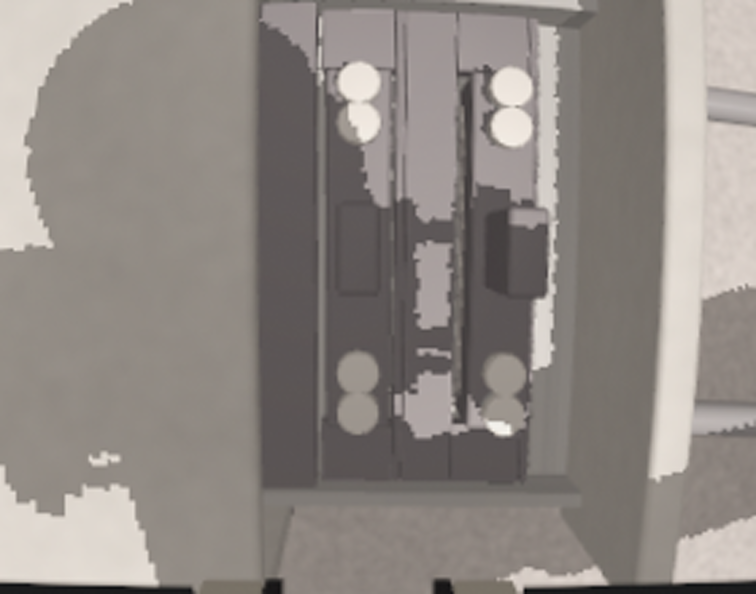

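Run:
```python
from h import *
ax=np.array([np.cos(np.radians(9.9)),np.sin(np.radians(9.9))]);ay=np.array([-ax[1],ax[0]])
def G(f):
    p=np.load(f,allow_pickle=True).item()
    return lambda u,v,z:(lambda q:np.round([q@ax*1e3,q@ay*1e3],1))(atz(p,(180+u/2.7,20+v/2.7),z,fray)[:2])
a,b=G('w4.npy'),G('w7.npy')
print('front edge',a(638,230,.131),b(664,240,.131))
print('loaded block top',a(509,262,.114),b(528,252,.114))
print('loaded caps',(a(495,107,.08)+a(489,413,.08))/2,(b(512,86,.08)+b(503,412,.08))/2)
print('row floor',a(353,253,.024),'rear wall line',a(316,250,.048),b(319,250,.048))
print('long block top',b(359,248,.114),'caps',b(358,82,.08),b(357,412,.08),'body L/R',b(325,320,.064),b(392,320,.064))
p=ctrl.snapshot('top')
for n,z in dict(drawer_handle=.11,long_rack_center=.069,short_rack_center=.045,reagent_bottle=0,control_jar=0,beaker=0).items():
    for r in ctrl.spot_point(p,n)[:2]: print(n,round(r['p'],2),np.round(atz(p,r['centre'],z),3))
```

```text
front edge [ 569.2 -135.1] [ 570.  -128.2]
loaded block top [ 610.4 -122. ] [ 610.1 -122. ]
loaded caps [ 610.1  -121.85] [ 610.  -122.7]
row floor [ 664.3 -123.5] rear wall line [ 679.9 -125.1] [ 679.8 -121.2]
long block top [ 664.3 -122.2] caps [ 664.6 -182.7] [664.8 -62. ] body L/R [676.9 -94.5] [651.5 -94.6]
drawer_handle 0.79 [ 0.517 -0.036  0.11 ]
long_rack_center 0.96 [ 0.296 -0.315  0.069]
long_rack_center 0.89 [ 0.676 -0.007  0.069]
control_jar 0.7 [ 0.737 -0.372  0.   ]
beaker 0.48 [0.666 0.449 0.   ]
```

The drawer has not moved, and the rack is upright and centred in the rear row to within about 1 mm. The robot is clear, so I hand in.

```bash
python3 -c "
from plant import ctrl
print(ctrl.close_job())"
```

```text
the job is handed in; nothing more can be done
None
```

The job is handed in, though no verdict came back: the drawer is at its stop (about 125 mm out, last reading 16.8 N), and the long rack stands upright and centred in the rear row; one 27 N sideways reading came as the fingers opened, probably the rear finger against the roof edge, and nothing appears to have moved.

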